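Snug the hub nut at the bottom of a duct fan's bore

ROBOT

A 6-joint arm with a two-finger parallel gripper is mounted at the origin on the work surface. World frame = base frame: x ahead of the robot, y to its left, z up, the work surface at z = 0. Lengths are in m, angles in rad, forces in N, time in s.
With the tool pointing down it reaches from about 0.3 to 0.775 m from the base axis. Payload 14.6 kg.
Tool frame: the origin (TCP) lies midway between the tips of the shut fingers; the grasp point (between the pads) lies behind it (env.pinch_z is the z of the grasp point in the tool frame, in m); z points along the fingers, y is the line along which they close (so a half turn about z gives the same grasp; the last joint's range is limited). The gripper opens to 85 mm and grips with 20 to 120 N. Pads are 22 mm wide; open, the fingers measure 114 mm over their backs; the gripper's body (76 mm by 85 mm) begins 54 mm behind the grasp point. The pads swing forward as they close: fully open they stand 13 mm farther back than shut.
Start: joints at [1.19, 0.3, 1.521, -0, 1.321, -0.067], TCP at [0.17, 0.523, 0.194] pointing down, gripper open.
Joint ranges: [-3.03, 3.03], [-0.79, 2.21], [0.23, 2.52], [-1.04, 4.18], [0, 3.07], [-2.55, 2.55]. Speed limits (rad/s): [2.22, 2.22, 2.57, 3.14, 3.14, 3.14].

INTERFACE

Orientations are given as a 3x3 rotation matrix whose columns are the frame's x, y, z axes.
In Python, from station import env gives the robot as it stands.
- The arm moves only by the tool jog_arm, never from a script. Its argument "commands" is text: rows parted by semicolons, each of 5 numbers parted by spaces: the gripper's target within -1 to 1 (fully open at 1, half-way at 0, shut at -1), then the shift along the tool's x, y, z as a fraction of full scale, then the turn about the tool's z as a fraction of full scale. A call has 1 to 20 rows; each row shifts and turns the commanded pose from where the row before left it, along the tool's axes as they then stand; what a row does not reach is not made up. Full scale, the value 1, is 40 mm for a shift and 60 degrees for a turn. A row lasts 1/12 s, in which the tool goes at most 41.7 mm and 7.16 degrees, less where a joint would pass 70% of its speed; a pose out of reach is approached as far as the arm can. A call with a number of a shift or a turn outside -1 to 1 is refused whole. A call with a gripper value outside its range is refused whole. The fingers move at their own pace and stop on an object; "grip_force" is the grip in N (left out, the last holds). Time passes only in rows, so rows that do not move let the fingers close. It gives the time, the measured TCP pose, the force, the opening and the grip force at its end, in the units of the state.
- env.get_obs(): the state, without advancing time (a new reading comes with each control period).
- env.snapshot(name): name is "scene" or "top" or "wrist"; returns the picture (384x512x3 uint8, red, green, blue); there is no depth.
- env.camera_params(name): a dict with "fx", "fy", "cx", "cy" (pixels), "R" (3x3) and "t" (3): a world point X has camera coordinates R X + t. Camera axes: x right, y down, z forward; pixel columns grow to the right and rows downward; lengths in m; the calibration is good to about 2 mm. A picture is of the moment at which its call begins: read the wrist's pose just before it. camera_params takes no time and is no camera call; for the wrist camera it gives the pose at the moment of the call.
- env.job_done(): hands the job in; it is judged then, once.
The state is a dict: "clock": time; "qpos": joint angles; "joint_velocities": joint speeds; "tau": joint torques, N m; "tool_pos": TCP position; "tcp_rot": TCP orientation; "contact_force": force on the tool from outside, world axes, zero at the start; "torque": the same for the moment, N m; "gripper_width": finger opening in m; "gripper_force": force on a finger pad.
Only numpy, scipy, OpenCV 4.12 (cv2) and the standard library are available. Lean on these libraries where they do the work, as an engineer would, in place of code of your own. Each camera call takes 0.05 s, during which the arm holds its last target. There are 200 camera calls.

TASK

Take the long socket driver from the tool stand, lower it into the bore in the middle of the fan standing on the bench and seat its socket fully home on the nut at the bottom, pressing only lightly while you turn it to find the hexagon. Then turn the nut clockwise until it stops and is felt to be snug on its rubber washer, without wrenching it beyond that, and let go, leaving the driver standing upright on the nut. Leave everything else where it is.

Things in the scene. Friction and masses are not known exactly. Their poses are not given: they have to be found in the camera images.
- driver_grip (a point): centre of the black T-handle of the long steel socket driver (loose, about 0.32 kg), standing in the larger hole of the aluminium stand (top 45 mm above the bench, hole 35 mm deep). The handle is a flat upright bar 60 mm long (this point's x), 14 mm thick (y), 30 mm tall (z), on the driver's axis, its centre 145 mm above the socket's lower rim. The shank below it is round, 18 mm across
- driver_rim (a point): centre of the lower rim of the driver's socket, z up along the driver, axes as the handle's. The socket is 38 mm across, with a hexagonal hole 26 mm across flats and 20 mm deep; one pair of the flats faces along x. The driver is 160 mm tall in all. To seat it, 4 to 8 N of push are enough; pushed with over 30 N while not home it would bruise the nut
- bore_mouth (a point): centre of the bore's mouth, at the top of the black hub in the middle of the duct fan, 105 mm above the bench. The fan is bolted down on a round flange 190 mm across; round the hub is a cream shell 172 mm across and 80 mm high. The hub is 68 mm across; the bore is 45 mm across, 90 mm deep, straight down
- nut_seat (a point): centre of the bore's flat floor, where the socket's rim rests when fully home. The steel nut stands here: 24 mm across flats, 14 mm high, with a cone on top (to 18 mm) that centres the socket. Which way its corners point is not known (these axes do not tell): out of step, the socket stands about 13 mm short; it drops over within about 9 degrees (every 60), or binds part way until eased back
- nut (a joint): how far the nut has been turned, rad, growing clockwise seen from above; 0 where it stops, tight against the washer; it starts 1.2 to 1.9 rad before that. It drags with about 0.18 N m; it says nothing of which way the corners point
- washer (a joint): twist of the rubber washer under the nut, rad, growing clockwise: 0 until the nut has stopped and the torque exceeds 0.28 N m, then 1 rad per N m more; it springs back on release. Snug is a twist of 0.06 to 0.55 (0.34 to 0.83 N m); beyond that the washer is torn
- hex_key: T-handled hex key (thin steel rod 10 mm across, black handle 50 x 12 x 20 mm, 95 mm tall in all, its top 105 mm above the bench), standing in the smaller hole of the stand, 87 mm from the driver; leave alone. Origin at its lower end
- tape_roll: roll of black tape, 64 mm across, 22 mm high, on the bench between fan and stand; leave alone. Origin under its centre
- meter: grey hand-held meter lying on the bench, 110 x 50 x 22 mm; leave alone. Origin under its centre
- parts_tray: clear plastic parts tray, 100 x 140 x 30 mm; leave alone. Origin under its centre
- screwdriver: screwdriver with orange handle lying at the back; leave alone
- grease_jar: jar 60 mm across and 60 mm high, at the left; leave alone. Origin under its centre
- spanner: open-ended steel spanner lying at the back; leave alone

How it is judged:
On the way, in this order (a step that is already met when the one before it is completed fails the run):
1. the driver's socket is fully home over the nut, its rim within 4 mm of the bore's floor and on its axis (z of driver_rim in the frame of nut_seat below 0.004 m and horizontal distance between driver_rim and nut_seat below 0.004 m and angle between driver_grip's own z axis and vertical below 0.1 rad), for 0.1 s.
2. the nut is turned by the driver up to its stop and felt snug: the washer twisted by at least 0.06 rad (z of driver_rim in the frame of nut_seat below 0.006 m and horizontal distance between driver_rim and nut_seat below 0.004 m and value of joint nut above -0.08 rad and value of joint washer above 0.06 rad), for 0.1 s.
At the end, for the whole second after the job is handed in: The nut is within 0.08 rad of its stop, and the driver stands upright (within 0.1 rad) and still on it, let go, its rim within 4 mm of the bore's floor and within 4 mm of the bore's axis (all of step 1 and value of joint nut above -0.08 rad and velocity of joint nut below 0.05 rad/s); the robot touches nothing.
It fails at once if the nut is wrenched: the washer twisted beyond 0.55 rad (0.83 N m) (value of joint washer above 0.55 rad).
It fails at once if a bystander is moved by more than 30 mm (distance of any of hex_key, tape_roll, meter, parts_tray, screwdriver, grease_jar, spanner from where it was at the start of the episode above 0.03 m).
It fails at once if the driver is pressed hard on the nut while it is not yet home over it: over 30 N between them (contact force between driver and nut above 30 N and z of driver_rim in the frame of nut_seat above 0.008 m).
It also fails if it takes over 61 s, if anything falls off the work surface, if the arm or the gripper's body presses on something with over 40 N, if the wrist force passes 120 N, or if a joint passes its speed limit or range.

## Working session

There is one attempt and no reset: what is moved stays moved. The work goes in short steps, Python scripts to look and compute and a tool call to move; the robot and the scene stay as the last step left them, time stands still between calls to the robot, and variables do not carry over. Pictures are saved under pics/ and viewed, at most 13 in all, crops included, and the job is handed in when it is done.

Besides the shell and the picture viewer there is one more tool, called after ">>>" by a JSON object that holds its "fn" and its "kwargs", one argument or row to a line. jog_arm: Moves the arm, as the interface text tells. Shift numbers are shares of 40 mm and turn numbers shares of 60 degrees, none past 1 either way. Its arguments: {"type":"object","properties":{"commands":{"type":"string"},"grip_force":{"type":"number"}},"required":["commands"]}

```bash
mkdir -p pics; ls; python3 - <<'E'
from station import env
import cv2,numpy as np
o=env.get_obs(); print(o, env.pinch_z)
for n in("scene","top"):
    im=env.snapshot(n); cv2.imwrite(f"pics/{n}0.png",im[...,::-1]); p=env.camera_params(n); print(n,p)
E
```

```text
pics
{'clock': 0.0, 'qpos': array([ 1.19042791e+00,  3.00505063e-01,  1.52164382e+00,  1.32138372e-05,
        1.32070901e+00, -6.66027112e-02]), 'joint_velocities': array([-0.00089962, -0.00069089,  0.00085642, -0.00106563,  0.00049563,
        0.00051604]), 'tau': array([-3.35082077e-04, -5.43505275e+01, -3.61790407e+01, -9.59974500e-05,
        4.03250000e-03, -7.38092979e-06]), 'tool_pos': array([0.16964023, 0.52286255, 0.19367618]), 'tcp_rot': array([[-9.51177025e-01,  3.08645484e-01, -4.81621370e-04],
       [ 3.08645844e-01,  9.51176311e-01, -1.17005093e-03],
       [ 9.69759016e-05, -1.26157600e-03, -9.99999200e-01]]), 'contact_force': array([-0.54212328, -0.06800078, -0.14359068]), 'torque': array([0.01893104, 0.05020086, 0.01084583]), 'gripper_force': 0.0, 'gripper_width': 0.08545869697484153} -0.0187
scene {'fx': 458.2233650951412, 'fy': 458.2233650951412, 'cx': 254.81593111589348, 'cy': 195.0587383867243, 'R': array([[-0.80331406,  0.59520636, -0.02039378],
       [ 0.36340618,  0.46276301, -0.80857056],
       [-0.47182885, -0.65694732, -0.5880457 ]]), 't': array([ 0.4447787 , -0.14532156,  1.56786558])}
top {'fx': 460.2097436387835, 'fy': 460.2097436387835, 'cx': 255.9143898847285, 'cy': 190.7688791040804, 'R': array([[-0.03621912, -0.9993404 ,  0.00263265],
       [-0.97555236,  0.03478532, -0.21699674],
       [ 0.21676203, -0.01042772, -0.97616878]]), 't': array([0.08653567, 0.60990285, 1.28885354])}
```

View pics/scene0.png

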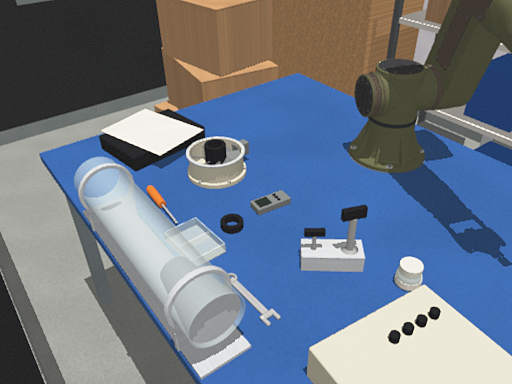

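View pics/top0.png

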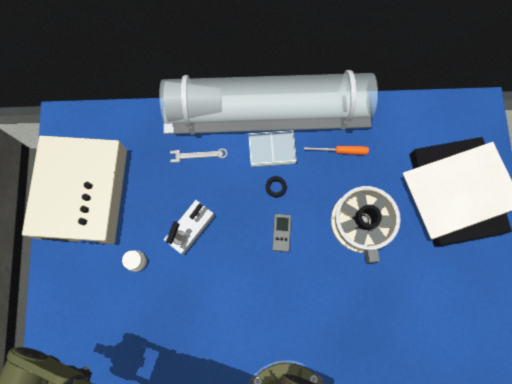

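The top view shows the driver's handle at about (173,232), the hex key at (196,212) and the fan hub at (369,217). In the scene view they are at (354,213), (314,232) and (214,150).

```bash
cat > h.py <<'E'
from station import env
import cv2,numpy as np
def ray(n,uv,p=None):
    p=p or env.camera_params(n); R,t=p["R"],p["t"]
    d=R.T@np.array([(uv[0]-p["cx"])/p["fx"],(uv[1]-p["cy"])/p["fy"],1.]); return -R.T@t,d/np.linalg.norm(d)
def plane(n,uv,z,p=None):
    c,d=ray(n,uv,p); return c+d*(z-c[2])/d[2]
def proj(n,X,p=None):
    p=p or env.camera_params(n); c=p["R"]@X+p["t"]; return np.array([p["fx"]*c[0]/c[2]+p["cx"],p["fy"]*c[1]/c[2]+p["cy"]])
def tri(a,b):
    (c1,d1),(c2,d2)=a,b; s=np.linalg.lstsq(np.c_[d1,-d2],c2-c1,rcond=None)[0]
    p,q=c1+s[0]*d1,c2+s[1]*d2; return (p+q)/2,np.linalg.norm(p-q)
def blobs(im,box,thr=50):
    x0,y0,x1,y1=box; m=(im[y0:y1,x0:x1].max(2)<thr).astype(np.uint8)
    cs,_=cv2.findContours(m,cv2.RETR_EXTERNAL,cv2.CHAIN_APPROX_NONE)
    return [(cv2.contourArea(c),np.add(cv2.minAreaRect(c)[0],(x0,y0)),cv2.minAreaRect(c)[1:],c.reshape(-1,2)+(x0,y0)) for c in cs if cv2.contourArea(c)>25]
E
python3 - <<'E'
from h import *
S=cv2.imread("pics/scene0.png");T=cv2.imread("pics/top0.png")
for n,im,box in(("scene",S,(295,195,375,275)),("scene",S,(200,135,230,165)),("top",T,(150,190,225,260)),("top",T,(340,195,400,240))):
    for a,c,r,_ in blobs(im,box): print(n,a,c,r)
cv2.imwrite("pics/c0.png",np.hstack([cv2.resize(T[190:260,155:225],(390,390),interpolation=2),cv2.resize(T[182:252,334:404],(390,390),interpolation=2)]))
E
```

```text
scene 116.0 [314.5 231.5] ((7.0, 19.0), 90.0)
scene 254.5 [353.95200348 212.73600006] ((11.627554893493652, 25.759506225585938), 79.69515228271484)
scene 393.0 [215.  151.5] ((23.0, 20.0), 90.0)
top 54.5 [172.93835831 232.66438293] ((4.79868745803833, 19.54587173461914), 20.556045532226562)
top 445.0 [367.43396759 217.48113251] ((22.825214385986328, 25.739072799682617), 60.945396423339844)
```

View pics/c0.png

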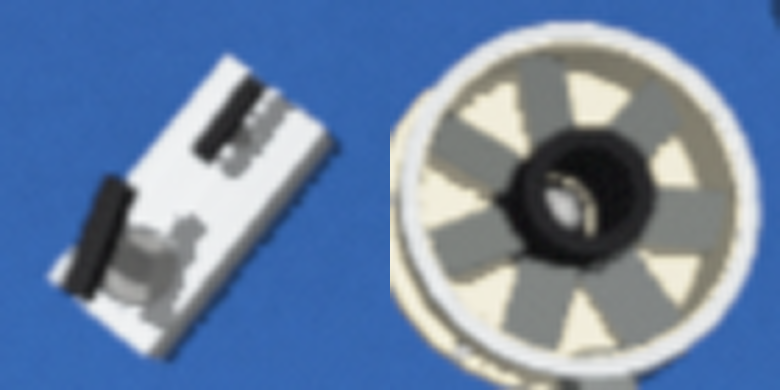

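The crops show the handle's long axis running up-right at about 20° from vertical in the image, with the bore mouth at about (369.7,216.5).

```bash
python3 - <<'E'
from h import *
print("tri grip",tri(ray("top",(172.9,232.7)),ray("scene",(354,212.7))))
print("plane",plane("top",(172.9,232.7),.157))
print("key tri",tri(ray("top",(155+228/5.571,190+117/5.571)),ray("scene",(314.5,231.5))))
print("bore",plane("top",(369.7,216.5),.105),"shell",plane("top",(368.4,218.2),.08),plane("scene",(215,146.5),.105))
# handle ends (crop pix)
a=plane("top",(155+122/5.571,190+182/5.571),.17);b=plane("top",(155+78/5.571,190+295/5.571),.17);print(a,b,np.linalg.norm(a-b),np.degrees(np.arctan2(*(a-b)[1::-1])))
o=env.get_obs();p=env.camera_params("wrist");R=o["tcp_rot"]
print("cam in tool",R.T@(-p["R"].T@p["t"]-o["tool_pos"]),R.T@p["R"].T,p["fx"])
E
```

```text
tri grip (array([0.48456742, 0.2937734 , 0.1560944 ]), np.float64(0.002054295013746036))
plane [0.48511024 0.29283201 0.157     ]
key tri (array([0.55211305, 0.23860318, 0.0976267 ]), np.float64(0.002207278656672161))
bore [ 0.51819627 -0.25387389  0.105     ] shell [ 0.5172681  -0.25615318  0.08      ] [ 0.52632345 -0.23995605  0.105     ]
[0.50992311 0.27997141 0.17      ] [0.45644494 0.30080976 0.17      ] 0.05739469428060942 -21.288918370015473
cam in tool [ 0.08488478 -0.00029884 -0.17848221] [[ 2.52674771e-04 -9.45092931e-01 -3.26801602e-01]
 [ 9.99999916e-01  3.44713671e-04 -2.23718930e-04]
 [ 3.24088159e-04 -3.26801518e-01  9.45092939e-01]] 321.0541218494372
```

>>> {"fn": "jog_arm", "kwargs": {
  "commands": "1 -0.4 -0.13 -0.1 0; 1 -0.8 -0.26 -0.2 0; 1 -0.8 -0.26 -0.2 0;1 -0.8 -0.26 -0.2 0;1 -0.8 -0.26 -0.2 0;1 -0.8 -0.26 0 0;1 -0.8 -0.26 0 0;1 -0.8 -0.26 0 0;1 -0.8 -0.26 0 0;1 -0.8 -0.26 0 0;1 -0.8 -0.26 0 0;1 -0.8 -0.26 0 0;1 -0.45 -0.1 0 0;1 0 0 0 0.055;1 0 0 0 0"
}}

```text
clock: 1.35
tool_pos: [0.4993, 0.2855, 0.2296]
tcp_rot: [[-0.93, 0.367, -0.001], [0.367, 0.93, -0.001], [0.001, -0.001, -1.0]]
contact_force: [-0.7, 1.7, 0.0]
gripper_width: 0.0853
gripper_force: 0.0
```

```bash
python3 - <<'E'
from h import *
p=env.camera_params("wrist");im=env.snapshot("wrist")[...,::-1].copy()
print(proj("wrist",np.array([.4847,.2935,.17]),p))
for a,c,r,_ in blobs(im,(60,40,450,383)): print(a,c,r,plane("wrist",c,.17,p))
cv2.imwrite("pics/w1.png",im); np.save("w1.npy",p)
E
```

```text
[261.61706013 173.52413176]
18486.5 [254.50003052 319.        ] ((125.99998474121094, 388.99993896484375), 90.0) [0.61040489 0.23745152 0.17      ]
409.5 [236.65383911 228.76922607] ((10.261577606201172, 46.3963623046875), 15.255118370056152) [0.5209418  0.25742148 0.17      ]
1175.5 [262.  169.5] ((77.0, 16.0), 90.0) [0.48182119 0.2949397  0.17      ]
```

View pics/w1.png

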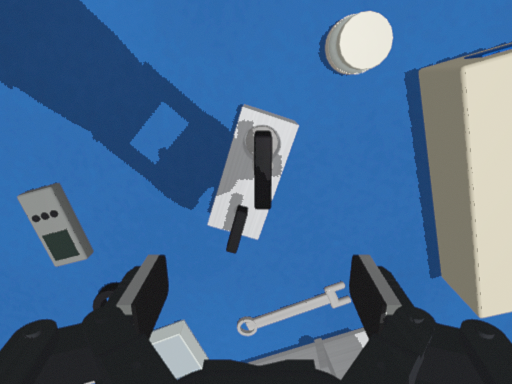

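The wrist view shows the handle upright in the image (cols 254–270, rows 131–208), so it is parallel to the tool's x axis. The hex key is below and to its left.

```bash
python3 - <<'E'
from h import *
p=np.load("w1.npy",allow_pickle=True).item();o=env.get_obs();R=o["tcp_rot"];P=o["tool_pos"]
im=cv2.imread("pics/w1.png");print(im[120:215:1,262].max(1))
for r in (131,140,208.5):
  print(r,[R.T@(plane("wrist",(262,r),z,p)-P) for z in(.17,.14)])
for X in([.4847,.2935,.155],):print(R.T@(np.array(X)-P))
E
```

```text
[222 221 223 224 204 143 127 165 173 171 109  42  22  21  24  25  35  42
  51  50  52  54  51  48  49  49  51  49  50  48  48  47  48  48  48  49
  49  48  46  46  47  51  47  47  47  46  48  49  48  48  48  49  33  29
  28  26  26  27  26  28  31  25  28  27  27  28  27  28  31  28  26  30
  28  27  30  27  28  29  26  28  29  22  25  24  24  26  23  21  49 143
 211 217 215 214 215]
131 [array([0.04831305, 0.00208925, 0.05981555]), array([0.04380698, 0.00238576, 0.08981218])]
140 [array([0.0416565 , 0.00208659, 0.05981084]), array([0.03631176, 0.00238277, 0.08980687])]
208.5 [array([-0.01330734,  0.00206465,  0.05977193]), array([-0.02557713,  0.00235807,  0.08976306])]
[0.01573983 0.00179112 0.07479269]
```

>>> {"fn": "jog_arm", "kwargs": {
  "commands": "1 0.39 0.05 0 0; 1 0 0 0.5 0; 1 0 0 0.6 0; 1 0 0 0.6 0; 1 0 0 0.4 0; 1 0 0 0.2 0; 1 0 0 0 0; -1 0 0 0 0; -1 0 0 0 0; -1 0 0 0 0; -1 0 0 0 0; -1 0 0 0 0; -1 0 0 0 0",
  "grip_force": 100
}}

```text
clock: 2.48
tool_pos: [0.4851, 0.294, 0.1386]
tcp_rot: [[-0.932, 0.363, 0.0], [0.363, 0.932, 0.0], [-0.0, 0.0, -1.0]]
contact_force: [0.5, -0.0, -1.1]
gripper_width: 0.0128
gripper_force: 0.0
```

>>> {"fn": "jog_arm", "kwargs": {
  "commands": "-1 0 0 0 0; -1 0 0 0 0; -1 0 0 0 0"
}}

```text
clock: 2.73
tool_pos: [0.485, 0.2939, 0.1383]
tcp_rot: [[-0.932, 0.363, -0.0], [0.363, 0.932, -0.0], [0.0, -0.0, -1.0]]
contact_force: [-0.6, -0.1, 0.2]
gripper_width: 0.0001
gripper_force: 0.0
```

It closed on nothing, so I'll look at why.

```bash
python3 - <<'E'
from h import *
im=[env.snapshot(n)[...,::-1] for n in("scene","top","wrist")]
cv2.imwrite("pics/m1.png",np.hstack([cv2.resize(im[0][140:280,280:420],(390,390)),cv2.resize(im[2][60:384,90:414],(390,390))]))
cv2.imwrite("pics/top_m.png",im[1])
E
```

```text
(no output)
```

View pics/m1.png

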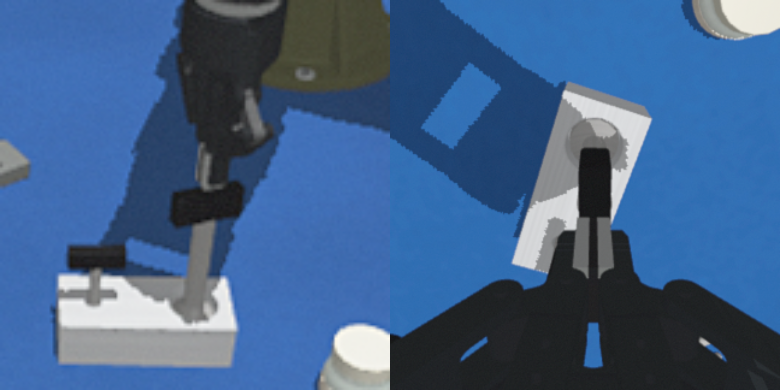

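```bash
python3 - <<'E'
from h import *
w=env.snapshot("wrist")[...,::-1];S=cv2.imread("pics/scene0.png")
sc=env.snapshot("scene")[...,::-1];cv2.imwrite("pics/sc_m.png",sc);cv2.imwrite("pics/w_m.png",w)
r=lambda a:cv2.resize(a,(390,390),interpolation=2)
cv2.imwrite("pics/m2.png",np.hstack([r(w[160:300,190:330]),r(sc[170:240,320:390])]))
P=env.get_obs()["tool_pos"]
print(env.get_obs()["gripper_width"],proj("wrist",P),proj("scene",P),proj("wrist",np.array([.485,.294,.17])))
for z in (.14,.17): print(z,[proj(n,np.array([.4847,.2935,z])).round(1) for n in("scene","top","wrist")])
E
```

```text
-0.00013983126674980018 [259.00078012 226.37963996] [352.66469702 218.7920061 ] [259.23127766 252.8707974 ]
0.14 [array([352.7, 218.1]), array([173.7, 233.7]), array([258.2, 227.5])]
0.17 [array([354.1, 207.8]), array([171.8, 232.2]), array([258.1, 252.7])]
```

View pics/m2.png

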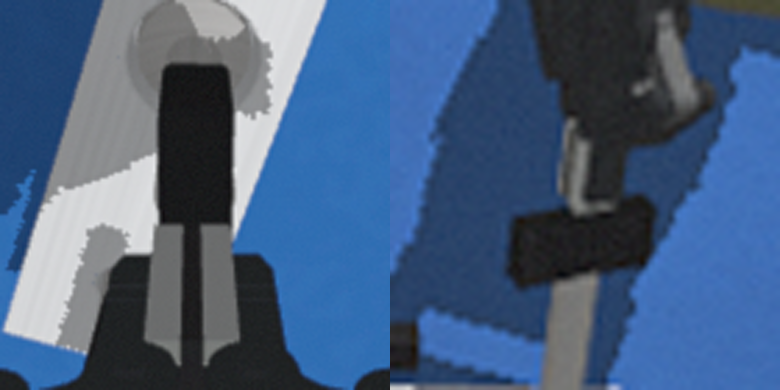

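The fingers are actually shut above the handle. In the wrist and scene views, the tips lie at about z 0.17 while the reported TCP is 0.138. The real tips are about 35 mm short of the reported TCP, so I'll reopen and go about 34 mm lower while watching the force.

>>> {"fn": "jog_arm", "kwargs": {
  "commands": "1 0 0 0 0; 1 0 0 0 0; 1 0 0 0 0; 1 0 0 0 0; 1 0 0 0 0; 1 0 0 0 0;1 0 0 0 0; 1 0 0 0.3 0; 1 0 0 0.3 0; 1 0 0 0.25 0; 1 0 0 0 0; -1 0 0 0 0; -1 0 0 0 0; -1 0 0 0 0; -1 0 0 0 0; -1 0 0 0 0; -1 0 0 0 0; -1 0 0 0 0; -1 0 0 0 0"
}}

```text
clock: 4.57
tool_pos: [0.4854, 0.2942, 0.105]
tcp_rot: [[-0.932, 0.363, 0.001], [0.363, 0.932, 0.001], [-0.001, 0.001, -1.0]]
contact_force: [-0.0, 1.5, 5.6]
gripper_width: 0.0127
gripper_force: 111.1
```

Gripped (111 N). Lifting straight up.

>>> {"fn": "jog_arm", "kwargs": {
  "commands": "-1 0 0 -0.15 0; -1 0 0 -0.4 0; -1 0 0 -0.5 0; -1 0 0 -0.6 0; -1 0 0 -0.7 0; -1 0 0 -0.8 0; -1 0 0 -0.4 0; -1 0 0 0 0"
}}

```text
clock: 5.23
tool_pos: [0.4857, 0.2944, 0.2501]
tcp_rot: [[-0.932, 0.363, 0.005], [0.363, 0.932, 0.002], [-0.004, 0.004, -1.0]]
contact_force: [1.2, 0.4, -3.3]
gripper_width: 0.0122
gripper_force: 110.5
```

```bash
python3 - <<'E'
from h import *
o=env.get_obs();print(o["qpos"].round(3),o["contact_force"],o["torque"])
w=env.snapshot("wrist")[...,::-1];sc=env.snapshot("scene")[...,::-1]
r=lambda a:cv2.resize(a,(390,390),interpolation=2)
cv2.imwrite("pics/l1.png",np.hstack([r(w[60:384,90:414]),r(sc[120:260,290:430])]))
cv2.imwrite("pics/scl.png",sc)
E
```

```text
[ 0.48   0.301  1.39  -0.     1.445 -0.719] [ 1.23421111  0.43685606 -3.31604809] [0.0151804  0.00358101 0.03837862]
```

View pics/l1.png

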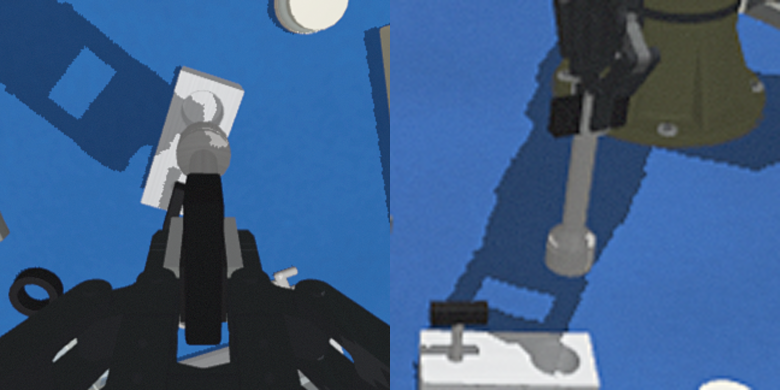

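The driver is held upright in the fingers, clear of the stand. Now I'll carry it beside the fan so the wrist camera can see the hub.

>>> {"fn": "jog_arm", "kwargs": {
  "commands": "-1 -0.2 -0.3 -0.2 0;-1 -0.4 -0.6 -0.2 0;-1 -0.46 -0.7 -0.2 0;-1 -0.46 -0.7 -0.1 0;-1 -0.46 -0.7 0 0;-1 -0.46 -0.7 0 0;-1 -0.46 -0.7 0 0;-1 -0.46 -0.7 0 0;-1 -0.46 -0.7 0 0;-1 -0.46 -0.7 0 0;-1 -0.46 -0.7 0 0;-1 -0.46 -0.7 0 0;-1 -0.46 -0.7 0 0;-1 -0.46 -0.7 0 0;-1 -0.46 -0.7 0 0;-1 -0.46 -0.7 0 0;-1 -0.46 -0.7 0 0;-1 -0.46 -0.7 0 0;-1 -0.26 -0.4 0 0;-1 -0.1 -0.2 0 0"
}}

```text
clock: 7.0
tool_pos: [0.6097, -0.3034, 0.2714]
tcp_rot: [[-0.931, 0.365, -0.004], [0.365, 0.931, 0.002], [0.004, 0.0, -1.0]]
contact_force: [0.0, 0.8, -3.2]
gripper_width: 0.0124
gripper_force: 110.5
```

>>> {"fn": "jog_arm", "kwargs": {
  "commands": "-1 0 0 0 0;-1 0 0 0 0;-1 0 0 0 0"
}}

```text
clock: 7.25
tool_pos: [0.6106, -0.299, 0.2741]
tcp_rot: [[-0.932, 0.362, -0.001], [0.362, 0.932, 0.001], [0.001, 0.0, -1.0]]
contact_force: [0.1, -0.2, -2.5]
gripper_width: 0.012
gripper_force: 110.5
```

```bash
python3 - <<'E'
from h import *
o=env.get_obs();p=env.camera_params("wrist");print(o["tool_pos"],o["tcp_rot"],o["qpos"].round(3))
w=env.snapshot("wrist")[...,::-1].copy();cv2.imwrite("pics/w2.png",w);np.save("w2.npy",p)
print(proj("wrist",np.array([.518,-.254,.105]),p))
E
```

```text
[ 0.61059358 -0.29903494  0.27409977] [[-9.32169397e-01  3.62022027e-01 -5.17308878e-04]
 [ 3.62021769e-01  9.32169490e-01  5.30312940e-04]
 [ 6.74204518e-04  3.07064418e-04 -9.99999726e-01]] [-0.509  0.574  0.954  0.     1.615 -1.71 ]
[267.23161916  61.03396363]
```

View pics/w2.png

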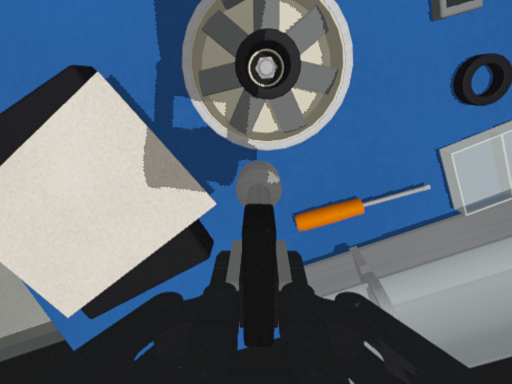

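Wrist view: hub centred at about (267,63), with the silver hex nut visible at (266,68) in the bore. The socket is at about (259,183), hanging straight. I'll measure these and zoom in on the nut.

```bash
python3 - <<'E'
from h import *
p=np.load("w2.npy",allow_pickle=True).item();o=env.get_obs();R=o["tcp_rot"];P=o["tool_pos"]
im=cv2.imread("pics/w2.png")
for thr in(45,55):
  for a,c,r,k in blobs(im,(225,20,310,110),thr):
    if a>800: e=cv2.fitEllipse(cv2.convexHull(k.astype(np.int32)));print("hub",thr,a,e,plane("wrist",e[0],.105,p),"d px expected",68*321/(P[2]+.178-.105)/1000)
hsv=cv2.cvtColor(im,cv2.COLOR_BGR2HSV)
c=im[38:98,236:296]
m=((c.min(2)>95)&(np.ptp(c.astype(int),axis=2)<25)).astype(np.uint8)
for k in cv2.findContours(m,0,2)[0]:
  if cv2.contourArea(k)>80:
    M=cv2.moments(k);print("nut",cv2.contourArea(k),M["m10"]/M["m00"]+236,M["m01"]/M["m00"]+38)
cv2.imwrite("pics/nut.png",np.hstack([cv2.resize(c,(390,390),interpolation=cv2.INTER_CUBIC),cv2.resize(im[150:210,229:289],(390,390),interpolation=2)]))
E
```

```text
hub 45 2587.0 ((263.5516662597656, 65.07230377197266), (56.140377044677734, 71.0562973022461), 164.48719787597656) [ 0.52019615 -0.25879945  0.105     ] d px expected 62.82696856536079
hub 55 3529.0 ((267.15655517578125, 63.531742095947266), (65.5654296875, 70.5788803100586), 1.342858076095581) [ 0.52015886 -0.25489654  0.105     ] d px expected 62.82696856536079
nut 320.0 265.6645833333333 67.20885416666667
```

View pics/nut.png

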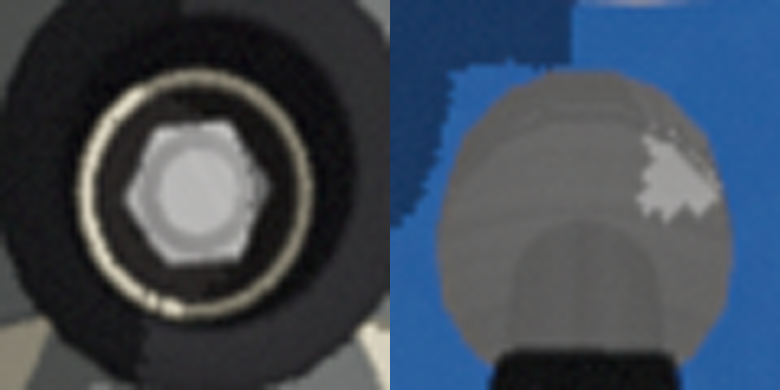

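The nut's flats face image-up, tilted about 2.4° ccw, and the socket's flats face the same way, so they are nearly in step. Next I'll compute the offset from driver axis to nut.

```bash
python3 - <<'E'
from h import *
p=np.load("w2.npy",allow_pickle=True).item();o=env.get_obs();R=o["tcp_rot"];P=o["tool_pos"]
nut=plane("wrist",(266.1,67.3),.029,p);hub=plane("wrist",(267.2,63.5),.105,p)
print("nut",nut,"hub",hub)
T=lambda X:R.T@(X-P)
a=plane("wrist",(259.2,160.5),.179,p);print("rim front",T(a),"axis x",T(a)[0]-.019)
L,Rr=[T(plane("wrist",(c,182),.195,p)) for c in(229+50/6.5-.5,229+343/6.5-.5)];print(L,Rr,"diam",np.linalg.norm(L-Rr),"y",(L+Rr)[1]/2)
print("goal tool",T(nut),T(hub))
E
```

```text
nut [ 0.52125295 -0.25461703  0.029     ] hub [ 0.52014686 -0.2548452   0.105     ]
rim front [0.01821214 0.00014783 0.09543295] axis x -0.0007878554225925587
[ 0.0035803  -0.01922425  0.07942761] [0.0035781  0.01868535 0.07943412] diam 0.03790959367284516 y -0.0002694499066331641
goal tool [0.09939288 0.00890264 0.2454456 ] [0.10035197 0.00830288 0.16944563]
```

>>> {"fn": "jog_arm", "kwargs": {
  "commands": "-1 0.3 0.03 0 -0.04;-1 0.5 0.04 0 0;-1 0.6 0.05 0 0;-1 0.6 0.05 0 0;-1 0.35 0.03 0 0;-1 0.165 0.02 0 0;-1 0 0 0 0;-1 0 0 0 0;-1 0 0 0 0"
}}

```text
clock: 8.05
tool_pos: [0.5192, -0.2588, 0.2742]
tcp_rot: [[-0.946, 0.323, 0.0], [0.323, 0.946, -0.0], [-0.0, 0.0, -1.0]]
contact_force: [0.4, -0.5, -2.9]
gripper_width: 0.0122
gripper_force: 110.5
```

```bash
python3 - <<'E'
from h import *
o=env.get_obs();R=o["tcp_rot"];P=o["tool_pos"]
print(P,R.round(4),"remain", R.T@(np.array([.5207,-.2547,.1])-P),o["contact_force"])
E
```

```text
[ 0.51923086 -0.2588486   0.27418282] [[-9.463e-01  3.231e-01  1.000e-04]
 [ 3.231e-01  9.463e-01 -0.000e+00]
 [-1.000e-04  0.000e+00 -1.000e+00]] remain [-3.30904954e-05  4.39807952e-03  1.74182893e-01] [ 0.36480979 -0.45398973 -2.91019515]
```

>>> {"fn": "jog_arm", "kwargs": {
  "commands": "-1 0.02 0.11 0 0;-1 0 0 0.3 0;-1 0 0 0.4 0;-1 0 0 0.4 0;-1 0 0 0.4 0;-1 0 0 0.4 0;-1 0 0 0.4 0;-1 0 0 0.3 0;-1 0 0 0.3 0;-1 0 0 0.2 0;-1 0 0 0.2 0;-1 0 0 0.1 0;-1 0 0 0 0;-1 0 0 0 0"
}}

```text
clock: 9.22
tool_pos: [0.5194, -0.2545, 0.1386]
tcp_rot: [[-0.946, 0.324, 0.0], [0.324, 0.946, -0.0], [-0.0, -0.0, -1.0]]
contact_force: [-0.5, 0.1, -3.3]
gripper_width: 0.0121
gripper_force: 110.7
```

>>> {"fn": "jog_arm", "kwargs": {
  "commands": "-1 0 0 0.1 0;-1 0 0 0.1 0;-1 0 0 0.05 0;-1 0 0 0.05 0;-1 0 0 0.025 0;-1 0 0 0 0"
}}

```text
clock: 9.72
tool_pos: [0.5192, -0.2544, 0.1251]
tcp_rot: [[-0.946, 0.324, -0.0], [0.324, 0.946, 0.0], [0.0, 0.0, -1.0]]
contact_force: [0.5, -0.4, -4.0]
gripper_width: 0.0119
gripper_force: 110.7
```

>>> {"fn": "jog_arm", "kwargs": {
  "commands": "-1 0 0 0.025 0;-1 0 0 0.025 0;-1 0 0 0 0"
}}

```text
clock: 9.97
tool_pos: [0.5193, -0.2544, 0.1232]
tcp_rot: [[-0.946, 0.324, 0.0], [0.324, 0.946, 0.0], [-0.0, 0.0, -1.0]]
contact_force: [-1.1, -1.1, -2.4]
gripper_width: 0.012
gripper_force: 110.8
```

>>> {"fn": "jog_arm", "kwargs": {
  "commands": "-1 0 0 0.025 0;-1 0 0 0.025 0;-1 0 0 0.025 0;-1 0 0 0 0"
}}

```text
clock: 10.3
tool_pos: [0.5193, -0.2544, 0.1201]
tcp_rot: [[-0.946, 0.324, 0.0], [0.324, 0.946, 0.0], [-0.0, 0.0, -1.0]]
contact_force: [1.6, 0.1, -3.0]
gripper_width: 0.0126
gripper_force: 110.5
```

>>> {"fn": "jog_arm", "kwargs": {
  "commands": "-1 0 0 0.025 0;-1 0 0 0.025 0;-1 0 0 0.025 0;-1 0 0 0 0"
}}

```text
clock: 10.63
tool_pos: [0.5193, -0.2544, 0.1171]
tcp_rot: [[-0.946, 0.324, 0.0], [0.324, 0.946, 0.0], [-0.0, 0.0, -1.0]]
contact_force: [1.4, 0.6, -3.5]
gripper_width: 0.0126
gripper_force: 110.5
```

>>> {"fn": "jog_arm", "kwargs": {
  "commands": "-1 0 0 0.025 0;-1 0 0 0.025 0;-1 0 0 0.025 0;-1 0 0 0 0"
}}

```text
clock: 10.97
tool_pos: [0.5192, -0.2544, 0.1141]
tcp_rot: [[-0.946, 0.324, -0.0], [0.324, 0.946, 0.0], [0.0, -0.0, -1.0]]
contact_force: [2.5, -0.2, -3.6]
gripper_width: 0.0124
gripper_force: 110.6
```

>>> {"fn": "jog_arm", "kwargs": {
  "commands": "-1 0 0 0.025 0;-1 0 0 0.025 0;-1 0 0 0 0"
}}

```text
clock: 11.22
tool_pos: [0.5192, -0.2544, 0.1121]
tcp_rot: [[-0.946, 0.324, -0.0], [0.324, 0.946, 0.0], [0.0, 0.0, -1.0]]
contact_force: [2.3, 1.1, -4.1]
gripper_width: 0.0121
gripper_force: 110.6
```

>>> {"fn": "jog_arm", "kwargs": {
  "commands": "-1 0 0 0.02 0;-1 0 0 0.02 0;-1 0 0 0 0"
}}

```text
clock: 11.47
tool_pos: [0.5192, -0.2544, 0.1105]
tcp_rot: [[-0.946, 0.324, -0.0], [0.324, 0.946, 0.0], [0.0, 0.0, -1.0]]
contact_force: [2.1, 0.0, -2.8]
gripper_width: 0.0126
gripper_force: 110.7
```

>>> {"fn": "jog_arm", "kwargs": {
  "commands": "-1 0 0 0.0125 0;-1 0 0 0 0"
}}

```text
clock: 11.63
tool_pos: [0.5193, -0.2544, 0.1101]
tcp_rot: [[-0.946, 0.324, 0.0], [0.324, 0.946, 0.0], [-0.0, 0.0, -1.0]]
contact_force: [2.5, 1.0, -2.6]
gripper_width: 0.0124
gripper_force: 110.7
```

>>> {"fn": "jog_arm", "kwargs": {
  "commands": "-1 -0.02 0.01 0.0125 0;-1 0 0 0.0125 0;-1 0 0 0 0"
}}

```text
clock: 11.88
tool_pos: [0.5202, -0.2545, 0.11]
tcp_rot: [[-0.946, 0.324, 0.0], [0.324, 0.946, -0.001], [-0.0, -0.0, -1.0]]
contact_force: [-1.7, 0.4, 6.2]
gripper_width: 0.012
gripper_force: 112.2
```

>>> {"fn": "jog_arm", "kwargs": {
  "commands": "-1 0 0 0.0125 0;-1 0 0 0.0125 0;-1 0 0 0 0"
}}

```text
clock: 12.13
tool_pos: [0.5205, -0.2547, 0.11]
tcp_rot: [[-0.946, 0.324, 0.001], [0.324, 0.946, -0.001], [-0.002, -0.001, -1.0]]
contact_force: [-3.5, 2.4, 15.1]
gripper_width: 0.0127
gripper_force: 113.4
```

Bottomed at TCP z 0.110, which matches the predicted fully-home height. I'll ease the push and turn clockwise 50°, well under the minimum travel.

>>> {"fn": "jog_arm", "kwargs": {
  "commands": "-1 0 0 -0.02 0;-1 0 0 0 0.04;-1 0 0 0 0.08;-1 0 0 0 0.08;-1 0 0 0 0.08;-1 0 0 0 0.08;-1 0 0 0 0.08;-1 0 0 0 0.08;-1 0 0 0 0.08;-1 0 0 0 0.08;-1 0 0 0 0.08;-1 0 0 0 0.08;-1 0 0 0 0"
}}

```text
clock: 13.22
tool_pos: [0.5208, -0.2542, 0.11]
tcp_rot: [[-0.349, 0.937, 0.002], [0.937, 0.349, -0.0], [-0.001, 0.002, -1.0]]
contact_force: [2.9, 4.1, 6.8]
gripper_width: 0.0123
gripper_force: 112.0
```

```bash
cat > s.py <<'E'
from h import *
o=env.get_obs();R=o["tcp_rot"];print(o["clock"],o["tool_pos"].round(4),"yaw",np.degrees(np.arctan2(R[1,0],R[0,0])).round(2),"F",o["contact_force"].round(2),"M",o["torque"].round(3),"tau6",o["tau"][5].round(3),"q6",o["qpos"][5].round(3),o["gripper_width"].round(4))
E
python3 s.py
```

```text
Traceback (most recent call last):
  File "s.py", line 2, in <module>
    o=env.get_obs();R=o["tcp_rot"];print(o["clock"],o["tool_pos"].round(4),"yaw",np.degrees(np.arctan2(R[1,0],R[0,0])).round(2),"F",o["contact_force"].round(2),"M",o["torque"].round(3),"tau6",o["tau"][5].round(3),"q6",o["qpos"][5].round(3),o["gripper_width"].round(4))
                                                                                                                                                                                                                                                ^^^^^^^^^^^^^^^^^^^^^^^^
AttributeError: 'float' object has no attribute 'round'
```

```bash
sed -i 's/,o\["gripper_width"\].round(4)//' s.py; python3 s.py
```

```text
13.2167 [ 0.5208 -0.2542  0.11  ] yaw 110.43 F [2.93 4.12 6.75] M [ 0.783 -0.504 -0.012] tau6 1.88 q6 -0.874
```

>>> {"fn": "jog_arm", "kwargs": {
  "commands": "-1 0 0 0 0.05;-1 0 0 0 0.05;-1 0 0 0 0.05"
}}

```text
clock: 13.47
tool_pos: [0.5209, -0.2541, 0.11]
tcp_rot: [[-0.201, 0.98, 0.002], [0.98, 0.201, -0.0], [-0.001, 0.002, -1.0]]
contact_force: [3.5, 3.3, 5.9]
gripper_width: 0.0123
gripper_force: 111.8
```

```bash
python3 s.py
```

```text
13.4667 [ 0.5209 -0.2541  0.11  ] yaw 101.6 F [3.52 3.28 5.92] M [ 0.835 -0.593  0.234] tau6 -1.078 q6 -0.72
```

>>> {"fn": "jog_arm", "kwargs": {
  "commands": "-1 0 0 0 0;-1 0 0 0 0;-1 0 0 0 0"
}}

```text
clock: 13.72
tool_pos: [0.5209, -0.2541, 0.11]
tcp_rot: [[-0.203, 0.979, 0.002], [0.979, 0.203, -0.0], [-0.001, 0.002, -1.0]]
contact_force: [2.7, 2.2, 6.2]
gripper_width: 0.0124
gripper_force: 111.9
```

```bash
python3 s.py
```

```text
13.7167 [ 0.5209 -0.2541  0.11  ] yaw 101.73 F [2.66 2.16 6.2 ] M [ 0.803 -0.631 -0.014] tau6 0.027 q6 -0.723
```

>>> {"fn": "jog_arm", "kwargs": {
  "commands": "-1 0 0 0 0.05;-1 0 0 0 0.05;-1 0 0 0 0.05"
}}

```text
clock: 13.97
tool_pos: [0.521, -0.2541, 0.11]
tcp_rot: [[-0.045, 0.999, 0.002], [0.999, 0.045, -0.0], [-0.0, 0.002, -1.0]]
contact_force: [2.4, 2.1, 5.9]
gripper_width: 0.012
gripper_force: 111.8
```

```bash
python3 s.py
```

```text
13.9667 [ 0.521  -0.2541  0.11  ] yaw 92.6 F [2.44 2.06 5.93] M [ 0.843 -0.8    0.261] tau6 -1.079 q6 -0.563
```

>>> {"fn": "jog_arm", "kwargs": {
  "commands": "-1 0 0 0 0.05;-1 0 0 0 0.05;-1 0 0 0 0.05"
}}

```text
clock: 14.22
tool_pos: [0.521, -0.2541, 0.11]
tcp_rot: [[0.111, 0.994, 0.002], [0.994, -0.111, -0.0], [-0.0, 0.002, -1.0]]
contact_force: [3.3, 4.3, 5.3]
gripper_width: 0.0123
gripper_force: 111.7
```

```bash
python3 s.py
```

```text
14.2167 [ 0.521  -0.2541  0.11  ] yaw 83.6 F [3.35 4.31 5.27] M [ 0.845 -0.909  0.252] tau6 -1.054 q6 -0.406
```

>>> {"fn": "jog_arm", "kwargs": {
  "commands": "-1 0 0 0 0.05;-1 0 0 0 0.05;-1 0 0 0 0.05;-1 0 0 0 0"
}}

```text
clock: 14.55
tool_pos: [0.5211, -0.2541, 0.11]
tcp_rot: [[0.266, 0.964, 0.002], [0.964, -0.266, -0.0], [0.0, 0.002, -1.0]]
contact_force: [3.9, 3.4, 5.6]
gripper_width: 0.0123
gripper_force: 111.7
```

```bash
python3 s.py
```

```text
14.55 [ 0.5211 -0.2541  0.11  ] yaw 74.55 F [3.88 3.36 5.6 ] M [ 0.861 -1.013  0.102] tau6 1.257 q6 -0.248
```

>>> {"fn": "jog_arm", "kwargs": {
  "commands": "-1 0 0 0 0.05;-1 0 0 0 0.05;-1 0 0 0 0.05;-1 0 0 0 0"
}}

```text
clock: 14.88
tool_pos: [0.5211, -0.2542, 0.11]
tcp_rot: [[0.414, 0.91, 0.003], [0.91, -0.414, -0.0], [0.001, 0.002, -1.0]]
contact_force: [3.9, 3.2, 5.2]
gripper_width: 0.0121
gripper_force: 111.7
```

```bash
python3 s.py
```

```text
14.8833 [ 0.5211 -0.2542  0.11  ] yaw 65.55 F [3.89 3.17 5.24] M [ 0.724 -1.068  0.087] tau6 1.255 q6 -0.091
```

>>> {"fn": "jog_arm", "kwargs": {
  "commands": "-1 0 0 0 0.05;-1 0 0 0 0.05;-1 0 0 0 0.05;-1 0 0 0 0"
}}

```text
clock: 15.22
tool_pos: [0.5212, -0.2542, 0.1101]
tcp_rot: [[0.551, 0.834, 0.003], [0.834, -0.551, -0.0], [0.001, 0.003, -1.0]]
contact_force: [4.8, 3.2, 4.6]
gripper_width: 0.0124
gripper_force: 111.6
```

```bash
python3 s.py
```

```text
15.2167 [ 0.5212 -0.2542  0.1101] yaw 56.55 F [4.84 3.21 4.61] M [ 0.707 -1.107  0.03 ] tau6 1.258 q6 0.066
```

>>> {"fn": "jog_arm", "kwargs": {
  "commands": "-1 0 0 0 0.04;-1 0 0 0 0.04;-1 0 0 0 0;-1 0 0 0 0"
}}

```text
clock: 15.55
tool_pos: [0.5212, -0.2542, 0.1101]
tcp_rot: [[0.617, 0.787, 0.003], [0.787, -0.617, -0.001], [0.001, 0.003, -1.0]]
contact_force: [5.0, 2.4, 4.3]
gripper_width: 0.0122
gripper_force: 111.6
```

```bash
python3 s.py
```

```text
15.55 [ 0.5212 -0.2542  0.1101] yaw 51.92 F [5.   2.36 4.3 ] M [ 0.702 -1.153  0.008] tau6 0.247 q6 0.147
```

>>> {"fn": "jog_arm", "kwargs": {
  "commands": "-1 0 0 0 0.04;-1 0 0 0 0.04;-1 0 0 0 0.04;-1 0 0 0 0;-1 0 0 0 0"
}}

```text
clock: 15.97
tool_pos: [0.5212, -0.2543, 0.1101]
tcp_rot: [[0.71, 0.704, 0.003], [0.704, -0.71, -0.001], [0.002, 0.002, -1.0]]
contact_force: [4.5, 1.8, 4.1]
gripper_width: 0.0122
gripper_force: 111.6
```

```bash
python3 s.py
```

```text
15.9667 [ 0.5212 -0.2543  0.1101] yaw 44.73 F [4.49 1.77 4.14] M [ 0.706 -1.249  0.274] tau6 0.45 q6 0.272
```

>>> {"fn": "jog_arm", "kwargs": {
  "commands": "-1 0 0 0 0.04;-1 0 0 0 0.04;-1 0 0 0 0;-1 0 0 0 0"
}}

```text
clock: 16.3
tool_pos: [0.5213, -0.2543, 0.1101]
tcp_rot: [[0.767, 0.642, 0.003], [0.642, -0.767, -0.001], [0.002, 0.002, -1.0]]
contact_force: [4.7, 2.8, 4.2]
gripper_width: 0.0122
gripper_force: 111.6
```

```bash
python3 s.py
```

```text
16.3 [ 0.5213 -0.2543  0.1101] yaw 39.94 F [4.71 2.8  4.23] M [ 0.626 -1.288  0.269] tau6 0.52 q6 0.356
```

>>> {"fn": "jog_arm", "kwargs": {
  "commands": "-1 0 0 0 0.04;-1 0 0 0 0.04;-1 0 0 0 0;-1 0 0 0 0;-1 0 0 0 0"
}}

```text
clock: 16.72
tool_pos: [0.5213, -0.2543, 0.1101]
tcp_rot: [[0.818, 0.576, 0.003], [0.576, -0.818, -0.001], [0.002, 0.002, -1.0]]
contact_force: [4.9, 2.1, 4.1]
gripper_width: 0.0126
gripper_force: 111.6
```

```bash
python3 s.py
```

```text
16.7167 [ 0.5213 -0.2543  0.1101] yaw 35.15 F [4.89 2.15 4.05] M [ 0.632 -1.32   0.392] tau6 0.409 q6 0.439
```

Torque is now climbing on the washer (0.39 N m). One more small step for margin.

>>> {"fn": "jog_arm", "kwargs": {
  "commands": "-1 0 0 0 0.04;-1 0 0 0 0.04;-1 0 0 0 0;-1 0 0 0 0;-1 0 0 0 0"
}}

```text
clock: 17.13
tool_pos: [0.5213, -0.2543, 0.1101]
tcp_rot: [[0.863, 0.505, 0.003], [0.505, -0.863, -0.001], [0.002, 0.002, -1.0]]
contact_force: [5.1, 3.2, 4.7]
gripper_width: 0.0127
gripper_force: 111.7
```

```bash
python3 s.py
```

```text
17.1333 [ 0.5213 -0.2543  0.1101] yaw 30.36 F [5.1  3.15 4.73] M [ 0.567 -1.335  0.472] tau6 0.479 q6 0.523
```

Snug at about 0.47 N m (roughly 0.19 rad twist). I'll unwind the spring-back, release and rise.

>>> {"fn": "jog_arm", "kwargs": {
  "commands": "-1 0 0 0 -0.06;-1 0 0 0 -0.06;-1 0 0 0 -0.05;-1 0.015 0.005 0 0;-1 0 0 0 0;-1 0 0 0 0"
}}

```text
clock: 17.63
tool_pos: [0.5216, -0.2542, 0.11]
tcp_rot: [[0.761, 0.649, 0.002], [0.649, -0.761, -0.001], [0.001, 0.002, -1.0]]
contact_force: [3.4, 2.0, 6.6]
gripper_width: 0.0123
gripper_force: 112.0
```

```bash
python3 s.py
```

```text
17.6333 [ 0.5216 -0.2542  0.11  ] yaw 40.48 F [3.39 2.   6.59] M [ 0.491 -1.009  0.409] tau6 0.349 q6 0.347
```

>>> {"fn": "jog_arm", "kwargs": {
  "commands": "-1 0 0 0 0;-1 0 0 0 0;-1 0 0 0 0;-1 0 0 0 0"
}}

```text
clock: 17.97
tool_pos: [0.5216, -0.2542, 0.1101]
tcp_rot: [[0.761, 0.649, 0.002], [0.649, -0.761, -0.001], [0.001, 0.002, -1.0]]
contact_force: [2.9, 1.0, 5.8]
gripper_width: 0.0125
gripper_force: 112.0
```

```bash
python3 s.py; python3 -c "
from h import *
cv2.imwrite('pics/w3.png',env.snapshot('wrist')[...,::-1])
a=[env.get_obs()['torque'][2]]
for i in range(4): env.snapshot('top');a.append(env.get_obs()['torque'][2])
print(np.round(a,3))"
```

```text
17.9667 [ 0.5216 -0.2542  0.1101] yaw 40.48 F [2.85 1.02 5.83] M [ 0.48  -0.932  0.358] tau6 0.376 q6 0.347
[0.354 0.411 0.407 0.39  0.303]
```

View pics/w3.png

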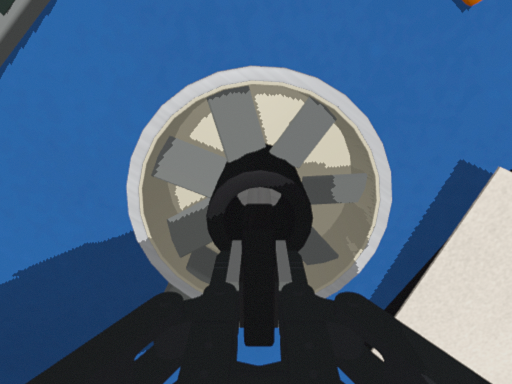

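The averaged torque is still about 0.37 N m, above the 0.28 threshold, so the nut is on its stop and the washer is twisted. Unwinding a bit more.

>>> {"fn": "jog_arm", "kwargs": {
  "commands": "-1 0 0 0 -0.04;-1 0 0 0 -0.04;-1 0 0 0 -0.04;-1 0 0 -0.01 0;-1 0 0 0 0;-1 0 0 0 0"
}}

```text
clock: 18.72
tool_pos: [0.5213, -0.2542, 0.1101]
tcp_rot: [[0.674, 0.739, 0.002], [0.739, -0.674, -0.001], [0.001, 0.002, -1.0]]
contact_force: [4.2, 1.5, 5.9]
gripper_width: 0.0124
gripper_force: 111.6
```

```bash
python3 s.py; python3 -c "
from h import *
a=[env.get_obs()['torque'][2]]
for i in range(5): env.snapshot('top');a.append(env.get_obs()['torque'][2])
print(np.round(a,3))"
```

```text
18.7167 [ 0.5213 -0.2542  0.1101] yaw 47.63 F [4.19 1.5  5.87] M [ 0.438 -1.216  0.13 ] tau6 0.117 q6 0.222
[0.13  0.043 0.116 0.158 0.139 0.088]
```

Nearly unloaded (0.11 N m, still on the clockwise side), so I'll let go and rise.

>>> {"fn": "jog_arm", "kwargs": {
  "commands": "-0.5 0 0 0 0;-0.3 0 0 0 0;0 0 0 0 0;1 0 0 0 0;1 0 0 0 0;1 0 0 0 0;1 0 0 0 0;1 0 0 0 0;1 0 0 -0.2 0;1 0 0 -0.4 0;1 0 0 -0.6 0;1 0 0 -0.7 0;1 0 0 -0.7 0;1 0 0 -0.5 0;1 0 0 0 0;1 0 0 0 0"
}}

```text
clock: 20.3
tool_pos: [0.521, -0.2542, 0.2348]
tcp_rot: [[0.673, 0.74, 0.002], [0.74, -0.673, -0.001], [0.0, 0.002, -1.0]]
contact_force: [0.4, 0.3, -1.0]
gripper_width: 0.0851
gripper_force: 0.0
```

```bash
python3 s.py; python3 -c "
from h import *
w=env.snapshot('wrist')[...,::-1];sc=env.snapshot('scene')[...,::-1];t=env.snapshot('top')[...,::-1]
r=lambda a:cv2.resize(a,(390,390),interpolation=2)
cv2.imwrite('pics/f1.png',np.hstack([r(w[40:384,84:428]),r(sc[80:220,150:290])]))
for z in(.145,.175):print(proj('scene',np.array([.521,-.2545,z])),proj('wrist',np.array([.521,-.2545,z])))"
```

```text
20.3 [ 0.521  -0.2542  0.2348] yaw 47.72 F [ 0.37  0.28 -1.05] M [-0.041  0.03  -0.054] tau6 0.0 q6 0.221
[212.97927274 132.71978687] [259.93445114 181.74067885]
[212.24466785 123.90879583] [260.02710485 193.35660755]
```

View pics/f1.png

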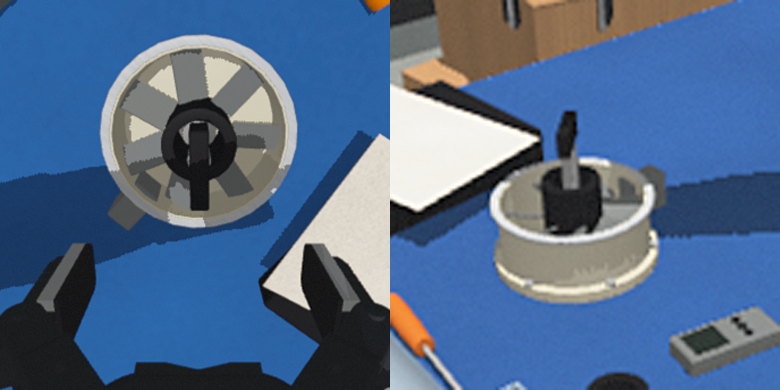

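The driver stands upright and centred in the hub, with the handle at the seated height (rows about 120–136 at col 214). The gripper is clear, so I'm handing in.

```bash
python3 -c "
from station import env
print(env.job_done())"
```

```text
the job is handed in; nothing more can be done
None
```

I handed the job in with the driver seated on the nut, the nut turned to its stop and snug at about 0.4–0.5 N·m, and the driver let go and standing upright; the hand-in gave no verdict.

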